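Snap the cell clamp shut and set its thumbscrew

TASK

A glass sample cell is already standing in its clamp. Swing the clamp's hinged cover down and press its front tab until the catch snaps and holds the cover shut by itself; then turn the thumbscrew on the cover clockwise until it bottoms and back it off by an eighth of a turn, so that the glass is held without strain. Leave the things around the clamp where they stand.

Things in the scene. Friction and masses are not known exactly. Their poses are not given: they have to be found in the camera images.
- clamp: the cell clamp, screwed to the worktop: an aluminium base plate 130 x 96 x 8 mm with a square glass cell (46 x 46 x 56 mm) standing fixed on its middle, a rear wall that carries the hinge and a narrow front post that carries the sprung ball of the catch. Origin at the centre of the plate's underside on the worktop; its x axis points from the front (tab, catch) to the rear (hinge), y along the hinge, z up
- cover (a joint): the hinged grey cover, angle in rad: 0 is shut (cover level), positive is open (front edge raised); it begins part open, 0.7 to 1.15. A stiff hinge keeps it at any angle (about 1 N at the tab moves it). Below about 0.12 rad the catch resists and pushes it back up: about 8 N down on the tab takes it over the catch at about 0.045, then it snaps to 0 (a hard stop) and is held against up to about 6 N of lifting at the tab
- cover_tab (a point): on the cover: centre of the top face of the ribbed press tab (30 mm front to back, 44 mm wide, 5 mm thick) at the cover's free front edge, 108 mm from the hinge axis and 4 mm above its plane when shut. Axes are the cover's: x from tab to hinge, y along the hinge, z out of the cover's top face. Shut, this point is 74 mm above the worktop. The thumbscrew stands 66 mm behind it
- cover_hinge (a point): on the hinge axis, middle of its length: 42 mm behind the clamp's origin and 70 mm above the worktop; axes as the clamp's
- screw (a joint): the thumbscrew, angle in rad about the cover's z axis: it grows clockwise (seen from above); 0 is bottomed, a hard stop; negative is backed off (-0.785 is an eighth of a turn). It begins 0.5 to 1.3 rad short of the bottom. Light friction (0.04 N m) keeps it where it is left; it does not rise or sink noticeably
- screw_grip (a point): on the thumbscrew's axis at the height to grip it: the middle of an upright black bar 30 mm long, 10 mm thick and 28 mm high (from 10 mm below to 18 mm above this point), which stands on a 24 mm round collar whose top is 20 mm below this point; the cover's top face is 26 mm below. x runs along the bar's length, y across its 10 mm thickness, z along the screw's axis. With the cover shut it is 100 mm above the worktop, over the clamp's origin
- beaker: bystander: small plastic beaker, 47 mm wide, 56 mm high, beside the clamp; origin under its centre
- vial: bystander: small black-capped vial, 22 mm wide, 46 mm high, beside the clamp; origin under its centre
- dish: bystander: lidded petri dish, 61 mm wide, 14 mm high, in front of the clamp; origin under its centre
- book: bystander: log book lying flat, 106 x 76 x 10 mm; origin under its centre
- reagent: bystander: small amber bottle, 43 mm wide, 85 mm high; origin under its centre
- spare_cell: bystander: empty square glass cell, 46 x 46 x 56 mm, standing on the worktop away from the clamp; origin under its centre

How it is judged:
By the outcome, as a careful person would: the job done as asked, in the order asked, and still so for the second after the job is handed in, with the robot touching nothing.
It also fails if it takes over 53 s, if anything falls off the work surface, if the arm or the gripper's body presses on something with over 40 N, if the wrist force passes 120 N, or if a joint passes its speed limit or range.

ROBOT

A 7-joint arm with a two-finger parallel gripper is mounted at the origin on a cart in front of the work surface, level with it; the furniture and walls round the work are solid. World frame = base frame: x ahead of the robot, y to its left, z up, the work surface at z = 0. Lengths are in m, angles in degrees, forces in N, time in s.
With the tool pointing down it reaches from about 0.425 to 0.875 m from the base axis. Payload 4.7 kg.
Tool frame: the origin (TCP) lies on the mounting face of the last link; the fingertips stand 182 mm ahead of it and the grasp point (between the pads) lies 164 mm ahead of it; z points along the fingers, y is the line along which they close (so a half turn about z gives the same grasp; the last joint's range is limited). The gripper opens to 87 mm and grips with 3 to 60 N. Pads are 19 mm wide; open, the fingers measure 117 mm over their backs; the gripper's body (75 mm by 190 mm) begins 51 mm behind the grasp point.
Start: joints at [-69.666, 18.392, -4.016, 83.108, 1.295, 78.541, -3.26], TCP at [0.217, 0.613, 0.405] pointing down, gripper open.
Joint ranges: [-163.93, 163.93], [-17.29, 119.83], [-79.2, 71.16], [3.27, 140.29], [-89.18, 269.18], [5.43, 117.66], [-154.24, 154.24]. Speed limits (degrees/s): [147.25, 147.25, 180, 180, 180, 180, 180].

INTERFACE

Orientations are given as [roll, pitch, yaw] about the fixed x, y, z axes, in that order (R = Rz(yaw) Ry(pitch) Rx(roll)).
In Python, from cell import env gives the robot as it stands.
- The arm moves only by the tool servo_tool, never from a script. Its argument "plan" is a list of rows, each an object with "xyz": the shift along the tool's x, y, z in cm, a list of three; "twist": the turn, a rotation vector about the tool's x, y, z in degrees, a list of three; "jaw": the closure, from 0 (fully open) to 1 (shut). In form: [{"xyz": [x, y, z], "twist": [wx, wy, wz], "jaw": jaw}, ...]. A call has 1 to 10 rows; each row is the pose to reach, as a shift and turn from the pose commanded when the call began, along the tool's axes at that moment; what a row does not reach only later rows make up. A row lasts 1/12 s, in which the tool goes at most 41.7 mm and 7.16 degrees, less where a joint would pass 70% of its speed; a pose out of reach is approached as far as the arm can. A call with a gripper value outside its range is refused whole. The fingers move at their own pace and stop on an object; "newtons" is the grip in N (left out, the last holds). Time passes only in rows, so rows that repeat a pose let the fingers close. It gives the time, the measured TCP pose, the force, the opening and the grip force at its end, in the units of the state.
- env.get_obs(): the state, without advancing time (a new reading comes with each control period).
- env.read_camera(name): name is "scene" or "top"; returns a dict with "img" (400x640x3 uint8, red, green, blue), "camera_matrix" (3x3 intrinsics, pixels), "R" (3x3) and "t" (3): a world point X has camera coordinates R X + t. Camera axes: x right, y down, z forward; pixel columns grow to the right and rows downward; lengths in m; the calibration is good to about 2 mm. A picture is of the moment at which its call begins. There is no depth.
- env.sign_off(): hands the job in; it is judged then, once.
The state is a dict: "time_s": time; "qpos": joint angles; "joint_velocities": joint speeds; "effort": joint torques, N m; "tool_pos": TCP position; "tool_rot": TCP orientation; "force": force on the tool from outside, world axes, zero at the start; "wrist_torque": the same for the moment, N m; "grip_width": finger opening in m; "grasp_force": force on a finger pad.
Only numpy, scipy, OpenCV 4.12 (cv2) and the standard library are available. Lean on these libraries where they do the work, as an engineer would, in place of code of your own. Each camera call takes 0.05 s, during which the arm holds its last target. There are 200 camera calls.

## Working session

There is one attempt and no reset: what is moved stays moved. The work goes in short steps, Python scripts to look and compute and a tool call to move; the robot and the scene stay as the last step left them, time stands still between calls to the robot, and variables do not carry over. Pictures are saved under pics/ and viewed, at most 10 in all, crops included, and the job is handed in when it is done.

Besides the shell and the picture viewer there is one more tool, called after ">>>" in YAML: its name, and indented under it one key for each argument. servo_tool: Moves the arm, as the interface text tells. Its arguments: {"type":"object","properties":{"plan":{"type":"array","items":{"type":"object","properties":{"xyz":{"type":"array","items":{"type":"number"}},"twist":{"type":"array","items":{"type":"number"}},"jaw":{"type":"number"}}}},"newtons":{"type":"number"}},"required":["plan"]}

```bash
mkdir -p pics; python3 - <<'E'
from cell import env
import cv2
for n in("scene","top"):
    d=env.read_camera(n); cv2.imwrite(f"pics/{n}0.png",d["img"][:,:,::-1]); print(n,d["camera_matrix"].round(1).tolist(),d["R"].round(3).tolist(),d["t"].round(3).tolist())
o=env.get_obs(); print(o)
E
```

```text
scene [[394.0, 0.0, 315.1], [0.0, 394.0, 202.6], [0.0, 0.0, 1.0]] [[0.711, -0.703, -0.019], [-0.445, -0.428, -0.787], [0.545, 0.567, -0.617]] [-0.348, 0.337, 0.932]
top [[421.1, 0.0, 325.7], [0.0, 421.1, 196.3], [0.0, 0.0, 1.0]] [[0.005, -1.0, 0.001], [-0.985, -0.005, -0.171], [0.171, -0.001, -0.985]] [0.043, 0.517, 1.415]
{'time_s': 0.1, 'qpos': array([-69.66635625,  18.43277664,  -4.01528961,  83.16868464,
         1.2957432 ,  78.5400912 ,  -3.26063267]), 'joint_velocities': array([-0.01066288, -0.10839667, -0.05578698, -0.04568461, -0.19701167,
        0.1365131 ,  0.04893682]), 'effort': array([-6.89396966e-04, -4.92572844e+01, -4.05968344e-01, -3.13399780e+01,
       -6.41993224e-02,  3.94732424e-02,  7.44869340e-05]), 'tool_pos': array([0.21722141, 0.61242849, 0.4037869 ]), 'tool_rot': array([-1.79903720e+02,  6.29163923e-03,  1.60475259e+02]), 'force': array([ 0.7607715 , -0.88164506, -0.84086778]), 'wrist_torque': array([-0.01434522,  0.0133764 , -0.00274132]), 'grasp_force': 0.0, 'grip_width': 0.08687199187121238}
```

View pics/scene0.png

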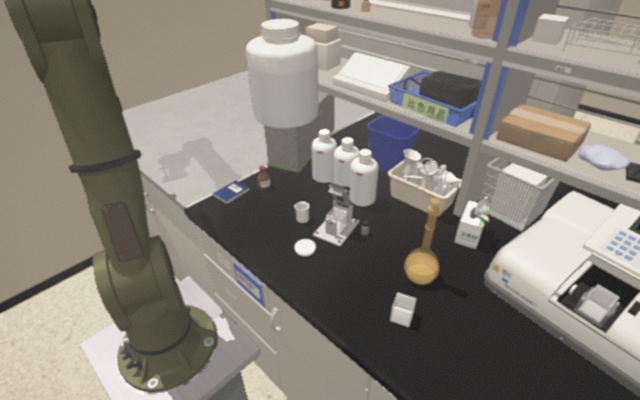

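View pics/top0.png

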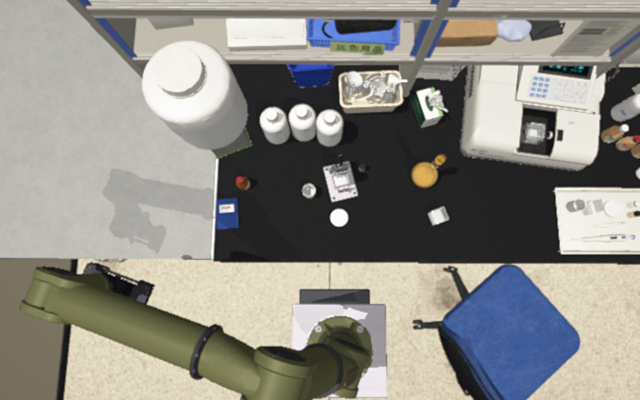

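The clamp is at about (341,181) in the top view and (338,218) in the scene view, with the beaker to its left, the vial to its right and the dish in front. I'll zoom in on both.

```bash
python3 - <<'E'
import cv2, numpy as np
a=cv2.imread("pics/top0.png")[145:230,300:380]; b=cv2.imread("pics/scene0.png")[170:255,290:380]
f=lambda x,w:cv2.resize(x,None,fx=w,fy=w,interpolation=cv2.INTER_CUBIC)
cv2.imwrite("pics/crop0.png",np.hstack([f(a,4.7),f(b,4.7)]))
E
```

```text
(no output)
```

View pics/crop0.png

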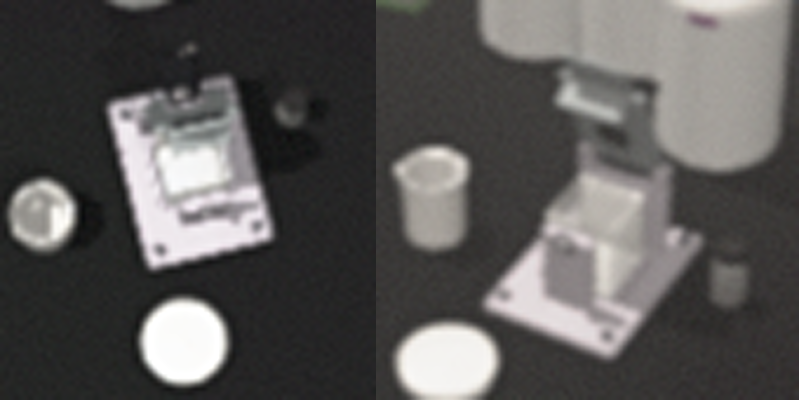

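The left crop (top) shows the plate corners at crop pixels (108,103), (230,78), (273,240) and (151,270). The cover is standing steeply at the rear. In the right crop (scene), the tab is at about (592,100).

```bash
cat > h.py <<'E'
from cell import env
import numpy as np, cv2
from scipy.spatial.transform import Rotation as Rn
def ray(d,uv):
    v=d["R"].T@np.linalg.solve(d["camera_matrix"],[uv[0],uv[1],1.]); return -d["R"].T@d["t"],v
def onz(d,uv,z):
    c,v=ray(d,uv); return c+v*(z-c[2])/v[2]
E
python3 - <<'E'
from h import *
T=env.read_camera("top");S=env.read_camera("scene")
c=np.array([(108,103),(230,78),(273,240),(151,270)])/4.7-.4+[300,145]
P=np.array([onz(T,p,.008) for p in c]); print(P.round(4), [np.linalg.norm(P[i]-P[i-1]).round(4) for i in range(4)])
g=cv2.cvtColor(T["img"],cv2.COLOR_RGB2GRAY); sub=g[160:206,320:362]
m=(sub>90).astype(np.uint8)
n,l,st,_=cv2.connectedComponentsWithStats(m); k=1+st[1:,4].argmax()
pts=np.argwhere(l==k)[:,::-1]+[320,160]
W=np.array([onz(T,p,.008)[:2] for p in pts],np.float32)*1000
r=cv2.minAreaRect(W); print(r)
o=P.mean(0); x=((P[0]+P[1])-(P[2]+P[3]));yaw=np.degrees(np.arctan2(x[1],x[0]))
y=(P[0]+P[3]-P[1]-P[2]); print(o,yaw,np.degrees(np.arctan2(-y[0],y[1])))
# tab angle: scene ray with plane clamp y=0
yw=np.radians(yaw); ex=np.array([np.cos(yw),np.sin(yw),0]); ey=np.array([-ex[1],ex[0],0])
for nm,d,uv in(("scene",S,(290+(592-376)/4.7,170+100/4.7)),):
    cc,v=ray(d,uv); s=((o-cc)@ey)/(v@ey); X=cc+s*v; print(nm,X,"clamp x,z",(X-o)@ex,X[2], "angle",np.arctan2(X[2]-.07,.042-(X-o)@ex), np.hypot(X[2]-.07,.042-(X-o)@ex))
for n,uv in(("beaker",(309,189)),("vial",(362,168)),("dish",(339,217))): 
    X=onz(T,uv,.03);print(n,X,(X-o)@ex,(X-o)@ey)
E
```

```text
[[ 0.6316  0.0575  0.008 ]
 [ 0.6519 -0.036   0.008 ]
 [ 0.5258 -0.068   0.008 ]
 [ 0.5024  0.0242  0.008 ]] [np.float64(0.1335), np.float64(0.0956), np.float64(0.13), np.float64(0.0952)]
((578.508544921875, -5.086204528808594), (135.0753173828125, 100.49813079833984), 14.046534538269043)
[ 0.57792346 -0.00556475  0.008     ] 14.334856940998044 13.234443455548934
scene [ 0.57245673 -0.00696174  0.15068518] clamp x,z -0.005642396252733349 0.15068518098921746 angle 1.037411651335772 0.09370110112461454
beaker [0.54482105 0.10447905 0.03      ] -0.004826192797617781 0.1148133880997502
vial [ 0.62153933 -0.08235369  0.03      ] 0.02324584190298741 -0.08519693294784277
dish [ 0.44643522 -0.00081273  0.03      ] -0.12621784370844066 0.03715903695360772
```

The plate measures 131 x 95 mm, which fits. The clamp is at (0.578, -0.0055), yaw about 14°, with the cover at about 1.0 rad. Next I move above and behind the tab with the jaws closed and the tool's y along the hinge.

>>> servo_tool:
  plan:
    - {"xyz":[-28.2,-22.5,0],"twist":[0,0,-33.5],"jaw":1}
    - {"xyz":[-28.2,-22.5,0],"twist":[0,0,-33.5],"jaw":1}
    - {"xyz":[-28.2,-22.5,0],"twist":[0,0,-33.5],"jaw":1}
    - {"xyz":[-28.2,-22.5,0],"twist":[0,0,-33.5],"jaw":1}
    - {"xyz":[-28.2,-22.5,0],"twist":[0,0,-33.5],"jaw":1}
    - {"xyz":[-28.2,-22.5,0],"twist":[0,0,-33.5],"jaw":1}
    - {"xyz":[-28.2,-22.5,0],"twist":[0,0,-33.5],"jaw":1}
    - {"xyz":[-28.2,-22.5,0],"twist":[0,0,-33.5],"jaw":1}
    - {"xyz":[-28.2,-22.5,0],"twist":[0,0,-33.5],"jaw":1}
    - {"xyz":[-28.2,-22.5,0],"twist":[0,0,-33.5],"jaw":1}

```text
time_s: 1.03
tool_pos: [0.4121, 0.2993, 0.405]
tool_rot: [-179.8, 0.1, -166.7]
force: [-0.4, 0.6, -0.8]
grip_width: 0.0287
grasp_force: 0.0
```

>>> servo_tool:
  plan:
    - {"xyz":[-11.1,-34.3,0],"twist":[0,0,0],"jaw":1}
    - {"xyz":[-11.1,-34.3,0],"twist":[0,0,0],"jaw":1}
    - {"xyz":[-11.1,-34.3,0],"twist":[0,0,0],"jaw":1}
    - {"xyz":[-11.1,-34.3,0],"twist":[0,0,0],"jaw":1}
    - {"xyz":[-11.1,-34.3,0],"twist":[0,0,0],"jaw":1}
    - {"xyz":[-11.1,-34.3,0],"twist":[0,0,0],"jaw":1}
    - {"xyz":[-11.1,-34.3,0],"twist":[0,0,0],"jaw":1}
    - {"xyz":[-11.1,-34.3,0],"twist":[0,0,0],"jaw":1}
    - {"xyz":[-11.1,-34.3,0],"twist":[0,0,0],"jaw":1}
    - {"xyz":[-11.1,-34.3,0],"twist":[0,0,0],"jaw":1}

```text
time_s: 1.87
tool_pos: [0.6, -0.0068, 0.4045]
tool_rot: [-179.7, 0.0, -166.6]
force: [-0.2, -0.6, 1.0]
grip_width: 0.0004
grasp_force: 0.0
```

```bash
python3 - <<'E'
from h import *
print(env.get_obs()["tool_pos"],env.get_obs()["tool_rot"])
S=env.read_camera("scene")["img"];T=env.read_camera("top")["img"]
f=lambda x,w:cv2.resize(x,None,fx=w,fy=w,interpolation=cv2.INTER_CUBIC)
cv2.imwrite("pics/c1.png",np.hstack([f(S[120:250,260:390],4),])[:,:,::-1])
E
```

```text
[ 0.60004048 -0.00676441  0.40451988] [-1.79717614e+02  6.31196498e-03 -1.66581872e+02]
```

View pics/c1.png

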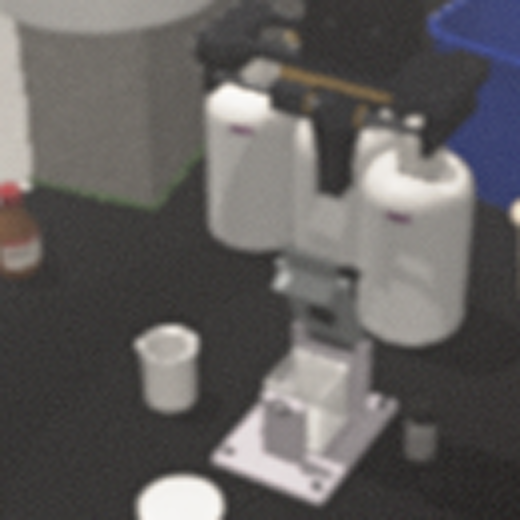

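The gripper hangs above and behind the raised cover, about at the right place. The tab is at crop (310,280) and the fingertips at (335,190). I'll lower it behind the tab and start the arc.

>>> servo_tool:
  plan:
    - {"xyz":[-0.2,0.6,2.5],"twist":[0,0,0.6],"jaw":1}
    - {"xyz":[-0.2,0.6,5.1],"twist":[0,0,0],"jaw":1}
    - {"xyz":[-0.1,0.6,5.2],"twist":[0,0,0],"jaw":1}
    - {"xyz":[0.7,0.6,5.5],"twist":[0,0,0],"jaw":1}
    - {"xyz":[1.5,0.6,5.8],"twist":[0,0,0],"jaw":1}
    - {"xyz":[2.3,0.6,6.2],"twist":[0,0,0],"jaw":1}
    - {"xyz":[3.2,0.6,6.7],"twist":[0,0,0],"jaw":1}
    - {"xyz":[4.1,0.6,7.3],"twist":[0,0,0],"jaw":1}
    - {"xyz":[4.1,0.6,7.3],"twist":[0,0,0],"jaw":1}

```text
time_s: 2.72
tool_pos: [0.5553, -0.0047, 0.332]
tool_rot: [180.0, -0.0, -166.1]
force: [0.7, -0.0, -0.3]
grip_width: 0.0005
grasp_force: 0.0
```

```bash
python3 - <<'E'
from h import *
o=env.get_obs();print(o["force"],o["tool_pos"],o["tool_rot"])
S=env.read_camera("scene")["img"]
f=lambda x,w:cv2.resize(x,None,fx=w,fy=w,interpolation=cv2.INTER_CUBIC)
cv2.imwrite("pics/c2.png",f(S[150:250,280:380],5)[:,:,::-1])
E
```

```text
[ 0.7429191  -0.01151115 -0.25009583] [ 0.55528629 -0.00468413  0.33196899] [ 1.79952789e+02 -3.74127575e-02 -1.66086296e+02]
```

View pics/c2.png

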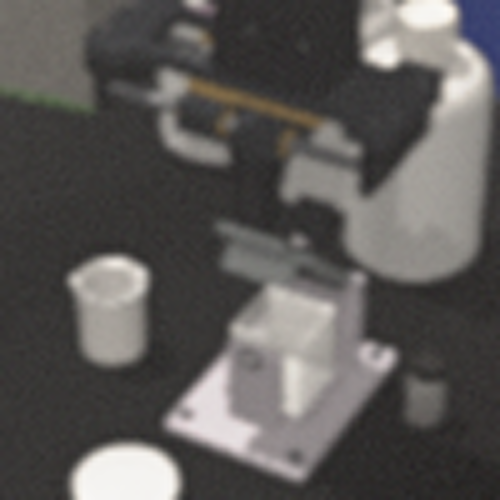

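The finger sits on the tab and the cover is swinging down, with the screw at crop (315,220). I'll continue the arc down to the catch.

>>> servo_tool:
  plan:
    - {"xyz":[0.8,-0.2,0.7],"twist":[0,0,0],"jaw":1}
    - {"xyz":[1.6,-0.5,1.4],"twist":[0,0,0],"jaw":1}
    - {"xyz":[2.1,-0.5,2.1],"twist":[0,0,0],"jaw":1}
    - {"xyz":[2.6,-0.5,2.8],"twist":[0,0,0],"jaw":1}
    - {"xyz":[3.0,-0.5,3.5],"twist":[0,0,0],"jaw":1}
    - {"xyz":[3.4,-0.5,4.2],"twist":[0,0,0],"jaw":1}
    - {"xyz":[3.8,-0.5,5.2],"twist":[0,0,0],"jaw":1}
    - {"xyz":[4.1,-0.5,6.0],"twist":[0,0,0],"jaw":1}
    - {"xyz":[4.1,-0.5,6.0],"twist":[0,0,0],"jaw":1}

```text
time_s: 3.52
tool_pos: [0.5171, -0.0187, 0.2694]
tool_rot: [180.0, -0.2, -166.0]
force: [-0.3, -0.9, -1.5]
grip_width: 0.0006
grasp_force: 0.0
```

>>> servo_tool:
  plan:
    - {"xyz":[0.1,0,0.3],"twist":[0,0,0],"jaw":1}
    - {"xyz":[0.2,0,0.6],"twist":[0,0,0],"jaw":1}
    - {"xyz":[0.2,0,0.8],"twist":[0,0,0],"jaw":1}
    - {"xyz":[0.2,0,1.0],"twist":[0,0,0],"jaw":1}
    - {"xyz":[0.2,0,1.2],"twist":[0,0,0],"jaw":1}
    - {"xyz":[0.2,0,1.3],"twist":[0,0,0],"jaw":1}
    - {"xyz":[0.2,0,1.4],"twist":[0,0,0],"jaw":1}
    - {"xyz":[0.2,0,1.4],"twist":[0,0,0],"jaw":1}

```text
time_s: 4.18
tool_pos: [0.5168, -0.019, 0.2576]
tool_rot: [-180.0, 0.0, -166.0]
force: [0.6, 0.7, -0.1]
grip_width: 0.0004
grasp_force: 0.0
```

>>> servo_tool:
  plan:
    - {"xyz":[0,0,0.2],"twist":[0,0,0],"jaw":1}
    - {"xyz":[0,0,0.3],"twist":[0,0,0],"jaw":1}
    - {"xyz":[0,0,0.4],"twist":[0,0,0],"jaw":1}
    - {"xyz":[0,0,0.4],"twist":[0,0,0],"jaw":1}

```text
time_s: 4.52
tool_pos: [0.5172, -0.0192, 0.2562]
tool_rot: [180.0, 0.0, -166.0]
force: [-6.9, 0.2, 18.5]
grip_width: 0.0004
grasp_force: 9.3
```

The tool meets 18.5 N with the tip at 74.2 mm, so the cover is on its hard stop. I'll lift off and clear the view.

>>> servo_tool:
  plan:
    - {"xyz":[0,0,-2],"twist":[0,0,0],"jaw":1}
    - {"xyz":[0,0,-6],"twist":[0,0,0],"jaw":1}
    - {"xyz":[0,3,-10],"twist":[0,0,0],"jaw":0.5}
    - {"xyz":[0,7,-12],"twist":[0,0,0],"jaw":0}
    - {"xyz":[0,11,-12],"twist":[0,0,0],"jaw":0}
    - {"xyz":[0,15,-12],"twist":[0,0,0],"jaw":0}
    - {"xyz":[0,18,-12],"twist":[0,0,0],"jaw":0}
    - {"xyz":[0,18,-12],"twist":[0,0,0],"jaw":0}

```text
time_s: 5.18
tool_pos: [0.4706, 0.1639, 0.3738]
tool_rot: [179.8, 0.0, -165.3]
force: [-0.1, 1.1, -0.6]
grip_width: 0.0327
grasp_force: 0.0
```

```bash
python3 - <<'E'
from h import *
o=env.get_obs();print(o["tool_pos"],o["tool_rot"])
S=env.read_camera("scene")["img"];T=env.read_camera("top")["img"]
np.savez("c3.npz",S=S,T=T)
f=lambda x,w:cv2.resize(x,None,fx=w,fy=w,interpolation=cv2.INTER_CUBIC)
cv2.imwrite("pics/c3.png",np.hstack([f(T[160:210,315:365],8),f(S[180:245,305:370],400/65)])[:,:,::-1])
E
```

```text
[0.47064137 0.1639339  0.37383798] [ 1.79755994e+02  3.57622876e-02 -1.65342631e+02]
```

View pics/c3.png

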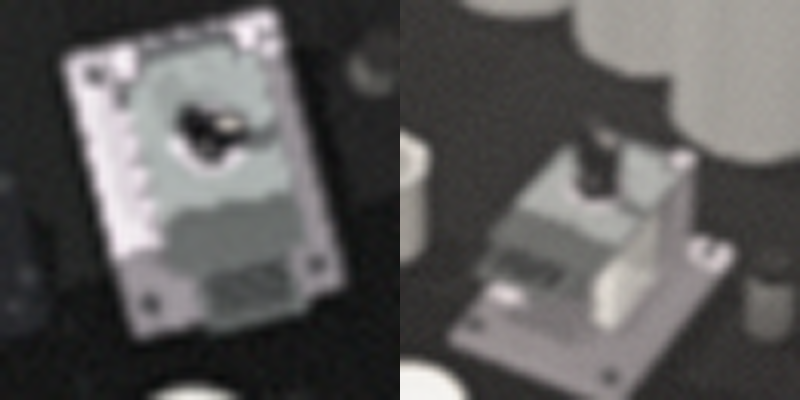

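The cover is shut and level, with the tab at crop (250,290) and the screw at (210,130). I need the bar's direction, so I'll average some frames and stretch the contrast.

```bash
python3 - <<'E'
from h import *
out=[]
ex=np.array([np.cos(np.radians(13.9)),np.sin(np.radians(13.9)),0])
for n in("top","scene"):
    ds=[env.read_camera(n) for _ in range(8)]; d=ds[0]
    im=np.mean([x["img"] for x in ds],0)
    def pr(X):
        c=d["R"]@X+d["t"]; u=d["camera_matrix"]@c; return u[:2]/u[2]
    O=np.array([.578,-.0055,0]); p=pr(O+[0,0,.118]); print(n,"bar top centre px",p, "bottom",pr(O+[0,0,.09]))
    u0,v0=np.round(p).astype(int)-[12,10]; c=im[v0:v0+24,u0:u0+24]; print("origin",u0,v0)
    g=c.mean(2); print(g.astype(int)[2:22,3:21]) if n=="top" else None
    out.append(cv2.resize(np.clip(c*1.4,0,255).astype(np.uint8),None,fx=16,fy=16,interpolation=cv2.INTER_CUBIC))
cv2.imwrite("pics/c4.png",np.hstack(out)[:,:,::-1])
E
```

```text
top bar top centre px [341.25878679 174.36085336] bottom [340.94627989 176.20144206]
origin 329 164
[[133 112 114 114 121 127 137 145 160 168 172 163 144 167 169 177 202 176]
 [138 122 136 144 160 169 173 171 172 174 179 172 158 177 177 156 157 147]
 [150 153 169 168 171 177 180 174 170 171 176 176 173 180 177 157 148 144]
 [156 164 173 164 162 169 178 178 175 174 175 175 176 177 178 172 157 149]
 [160 169 166 158 159 164 171 173 172 171 173 175 175 177 178 175 155 148]
 [175 175 163 158 159 159 160 160 161 162 169 174 177 178 178 172 148 144]
 [179 177 164 159 157 147 140 142 153 160 165 168 173 177 178 174 160 150]
 [182 179 168 161 152 118  87  94 129 144 149 145 150 162 174 180 176 156]
 [187 180 174 164 145  94  48  47  68  84 114 133 128 137 165 177 169 145]
 [182 179 177 165 135  83  39  32  36  63 130 168 148 124 147 156 136 126]
 [183 179 178 174 157 113  57  23  25  37  72  92  81  75 105 117 111 118]
 [194 179 178 185 199 180 111  49  51  44  27  33  55  72  96 105 113 130]
 [187 174 176 185 214 220 159  90  81  67  55  96 138 135 129 131 140 158]
 [177 168 173 177 191 208 188 141  96  73  93 165 205 188 170 169 171 170]
 [178 168 171 174 176 187 200 189 155 136 151 196 200 183 175 175 175 173]
 [218 193 176 174 175 175 179 192 191 187 189 190 181 174 173 174 174 174]
 [222 188 173 174 176 174 173 179 180 179 179 177 175 173 174 175 175 176]
 [204 178 172 175 177 176 175 176 174 172 173 173 173 172 172 166 162 161]
 [193 182 179 177 176 177 177 176 175 173 171 162 158 158 154 136 122 119]
 [217 219 198 178 175 173 170 164 160 158 151 131 118 117 117 110 105 103]]
scene bar top centre px [336.71925502 199.11902549] bottom [336.58224353 206.47272827]
origin 325 189
```

View pics/c4.png

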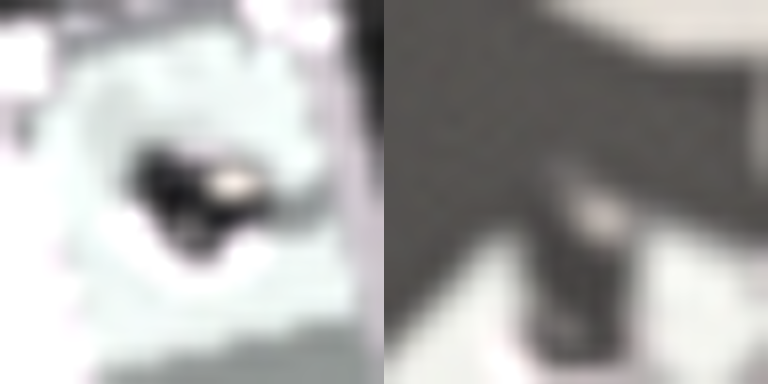

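```bash
python3 - <<'E'
from h import *
T=env.read_camera("top");S=env.read_camera("scene")
def tri(a,b):
    c1,v1=ray(T,a);c2,v2=ray(S,b); s=np.linalg.lstsq(np.c_[v1,-v2],c2-c1,rcond=None)[0]
    p,q=c1+s[0]*v1,c2+s[1]*v2; return ((p+q)/2).round(4),np.linalg.norm(p-q).round(4)
print("highlight",tri((343.2,174.9),(338.3,201.9)))
for z in(.118,.074):
    print(z,"top left-dark end",onz(T,(338.3,173.5),z).round(4),"highlight",onz(T,(343.2,174.9),z).round(4),"low dark",onz(T,(340.7,179.3),z).round(4))
    print("  scene far-faint",onz(S,(335.2,199.7),z).round(4),"hl",onz(S,(338.3,201.9),z).round(4))
print(T["img"][172:182,336:348].max(2)); print(S["img"][196:214,331:344].max(2)); o=env.get_obs();print(o["time_s"],o["qpos"],o["tool_pos"],o["tool_rot"])
E
```

```text
highlight (array([ 0.5777, -0.0122,  0.1113]), np.float64(0.0))
0.118 top left-dark end [0.5809 0.0043 0.118 ] highlight [ 0.5762 -0.0119  0.118 ] low dark [ 0.5612 -0.0036  0.118 ]
  scene far-faint [ 0.5728 -0.0042  0.118 ] hl [ 0.5714 -0.018   0.118 ]
0.074 top left-dark end [0.591 0.003 0.074] highlight [ 0.5862 -0.0138  0.074 ] low dark [ 0.5707 -0.0052  0.074 ]
  scene far-faint [0.6148 0.0342 0.074 ] hl [0.6133 0.0196 0.074 ]
[[159 150 143 141 156 161 168 169 177 179 182 180]
 [155 119  89  94 130 147 151 146 151 167 179 183]
 [147  96  52  48  70  82 119 137 130 138 168 179]
 [139  84  40  33  37  67 134 175 155 125 149 160]
 [160 115  57  27  28  39  76  98  84  77 105 118]
 [202 181 111  49  53  46  28  35  58  74  99 108]
 [215 223 160  92  81  68  55  97 140 136 129 131]
 [193 210 192 142 100  75  95 168 207 189 174 172]
 [177 190 201 194 157 137 152 198 204 186 178 178]
 [177 178 182 193 192 190 188 190 182 177 176 177]]
[[ 60  62  64  62  63  61  60  64  58  62  62  63  62]
 [ 62  61  59  62  57  64  65  64  61  66  62  62  64]
 [ 61  64  64  62  66  68  64  65  62  62 
[... 323 characters left out ...]
85 101 133 156 157]
 [141 141 109  71  52  52  50  54  66  96 140 169 175]
 [163 159 121  83  55  51  51  50  62  98 142 174 182]
 [171 164 136  95  63  55  53  52  66 105 143 171 177]
 [176 166 137  96  76  64  58  54  69 110 147 165 174]
 [182 169 133  90  80  76  70  54  72 114 153 171 178]
 [183 179 144  94  74  70  65  54  69 111 149 170 173]
 [185 188 174 128  88  72  75  72  92 117 143 160 170]
 [181 188 186 165 140 134 135 131 128 130 130 146 158]
 [172 176 182 178 182 185 184 176 162 140 124 124 134]]
6.1833 [-35.40437401   0.64767407  14.29599743 107.19262389  -0.1699898
  72.17251383  82.92302708] [0.47316863 0.15566258 0.37378599] [ 1.79997207e+02  7.02427693e-03 -1.66019743e+02]
```

The top face of the bar runs from (145,165) to (270,195) in the left crop, with a light mark on its right end. Both views give an azimuth of about 73° in the world, roughly 1 rad short of a bottomed bar along the clamp's x. I'll turn the tool to yaw 73° while moving over the screw.

>>> servo_tool:
  plan:
    - {"xyz":[-6.2,-18.1,0],"twist":[0,0,7],"jaw":0}
    - {"xyz":[-6.2,-18.1,0],"twist":[0,0,14],"jaw":0}
    - {"xyz":[-6.2,-18.1,0],"twist":[0,0,21],"jaw":0}
    - {"xyz":[-6.2,-18.1,0],"twist":[0,0,28],"jaw":0}
    - {"xyz":[-6.2,-18.1,1],"twist":[0,0,35],"jaw":0}
    - {"xyz":[-6.2,-18.1,2],"twist":[0,0,42],"jaw":0}
    - {"xyz":[-6.2,-18.1,3.4],"twist":[0,0,49],"jaw":0}
    - {"xyz":[-6.2,-18.1,3.4],"twist":[0,0,56],"jaw":0}
    - {"xyz":[-6.2,-18.1,3.4],"twist":[0,0,63],"jaw":0}
    - {"xyz":[-6.2,-18.1,3.4],"twist":[0,0,70],"jaw":0}

```text
time_s: 7.02
tool_pos: [0.577, -0.005, 0.3393]
tool_rot: [-180.0, -0.0, 123.6]
force: [0.5, 0.5, -0.5]
grip_width: 0.0868
grasp_force: 0.0
```

>>> servo_tool:
  plan:
    - {"xyz":[0,0,0],"twist":[0,0,7],"jaw":0}
    - {"xyz":[0,0,0],"twist":[0,0,14],"jaw":0}
    - {"xyz":[0,0,0],"twist":[0,0,21],"jaw":0}
    - {"xyz":[0,0,0],"twist":[0,0,28],"jaw":0}
    - {"xyz":[0,0,0],"twist":[0,0,35],"jaw":0}
    - {"xyz":[0,0,0],"twist":[0,0,42],"jaw":0}
    - {"xyz":[0,0,0],"twist":[0,0,49],"jaw":0}
    - {"xyz":[0,0,0],"twist":[0,0,51],"jaw":0}
    - {"xyz":[0,0,0],"twist":[0,0,51],"jaw":0}

```text
time_s: 7.77
tool_pos: [0.5771, -0.0049, 0.3397]
tool_rot: [-180.0, 0.0, 72.9]
force: [-0.0, 0.1, -0.2]
grip_width: 0.0871
grasp_force: 0.0
```

```bash
python3 - <<'E'
from h import *
o=env.get_obs();print(o["time_s"],o["qpos"],o["tool_pos"],o["tool_rot"],o["grip_width"])
S=env.read_camera("scene")["img"]
f=lambda x,w:cv2.resize(x,None,fx=w,fy=w,interpolation=cv2.INTER_CUBIC)
cv2.imwrite("pics/c5.png",f(np.clip(S[150:230,295:375]*1.4,0,255).astype(np.uint8),7)[:,:,::-1])
E
```

```text
7.7667 [-32.72169115  13.23799775  35.21245384  99.85516662  -8.09832
  69.45729001 -12.42554892] [ 0.57708319 -0.00486979  0.33971137] [-1.79999322e+02  7.81816495e-03  7.29484895e+01] 0.08708436889364002
```

View pics/c5.png

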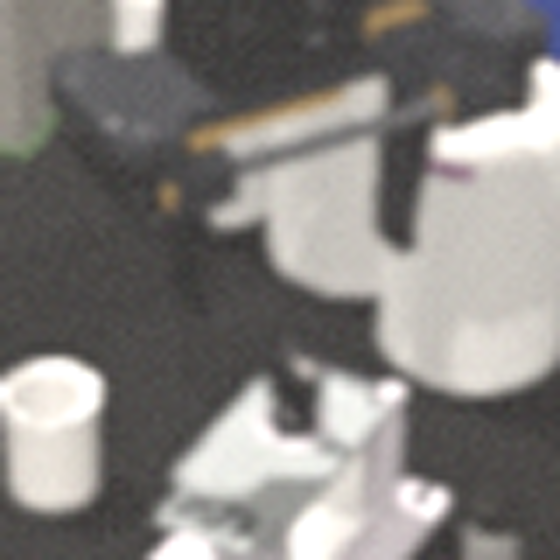

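The gripper is over the screw with its fingers on both sides of the bar. One end of its body comes near the white bottles, so I'll check that clearance before descending.

```bash
python3 - <<'E'
from h import *
T=env.read_camera("top");S=env.read_camera("scene")
for z in(0,.1,.15):print(z,onz(T,(329,146),z).round(3),onz(T,(316,136),z).round(3))
print("scene base front bottle3",onz(S,(362,205.5),0).round(3))
E
```

```text
0 [0.711 0.035 0.   ] [0.748 0.082 0.   ]
0.1 [0.681 0.035 0.1  ] [0.716 0.08  0.1  ]
0.15 [0.666 0.036 0.15 ] [0.7   0.079 0.15 ]
scene base front bottle3 [0.725 0.012 0.   ]
```

The bottle fronts are at x ≥ 0.71 and the gripper body reaches 0.68 at most, so there is room. Descend and grip.

>>> servo_tool:
  newtons: 12
  plan:
    - {"xyz":[0,0,3],"twist":[0,0,0],"jaw":0}
    - {"xyz":[0,0,6],"twist":[0,0,0],"jaw":0}
    - {"xyz":[0,0,7.3],"twist":[0,0,0],"jaw":0}
    - {"xyz":[0,0,7.3],"twist":[0,0,0],"jaw":0.5}
    - {"xyz":[0,0,7.3],"twist":[0,0,0],"jaw":0.7}
    - {"xyz":[0,0,7.3],"twist":[0,0,0],"jaw":0.8}
    - {"xyz":[0,0,7.3],"twist":[0,0,0],"jaw":0.9}
    - {"xyz":[0,0,7.3],"twist":[0,0,0],"jaw":1}
    - {"xyz":[0,0,7.3],"twist":[0,0,0],"jaw":1}
    - {"xyz":[0,0,7.3],"twist":[0,0,0],"jaw":1}

```text
time_s: 8.75
tool_pos: [0.5773, -0.005, 0.2675]
tool_rot: [179.9, -0.0, 73.0]
force: [-0.9, -0.6, -0.6]
grip_width: 0.0485
grasp_force: 0.0
```

```bash
python3 - <<'E'
from h import *
o=env.get_obs();print({k:o[k] for k in("time_s","tool_pos","tool_rot","force","wrist_torque","grip_width","grasp_force")})
E
```

```text
{'time_s': 8.75, 'tool_pos': array([ 0.57727192, -0.00503579,  0.26747638]), 'tool_rot': array([ 1.79940395e+02, -4.35318873e-02,  7.29785277e+01]), 'force': array([-0.8507229 , -0.59317554, -0.56055277]), 'wrist_torque': array([-0.1134019 ,  0.11542255,  0.0382602 ]), 'grip_width': 0.048502731709736874, 'grasp_force': 0.0}
```

>>> servo_tool:
  plan:
    - {"xyz":[0,0,0],"twist":[0,0,0],"jaw":1}
    - {"xyz":[0,0,0],"twist":[0,0,0],"jaw":1}
    - {"xyz":[0,0,0],"twist":[0,0,0],"jaw":1}
    - {"xyz":[0,0,0],"twist":[0,0,0],"jaw":1}
    - {"xyz":[0,0,0],"twist":[0,0,0],"jaw":1}
    - {"xyz":[0,0,0],"twist":[0,0,0],"jaw":1}
    - {"xyz":[0,0,0],"twist":[0,0,0],"jaw":1}
    - {"xyz":[0,0,0],"twist":[0,0,0],"jaw":1}

```text
time_s: 9.42
tool_pos: [0.5776, -0.0055, 0.2669]
tool_rot: [179.9, 0.0, 73.0]
force: [5.0, -1.6, -2.0]
grip_width: 0.0099
grasp_force: 12.0
```

```bash
cat > s.py <<'E'
from h import *
np.set_printoptions(precision=4,suppress=True)
o=env.get_obs();print({k:o[k] for k in("time_s","tool_pos","tool_rot","force","wrist_torque","grip_width","grasp_force")})
E
python3 s.py
```

```text
{'time_s': 9.4167, 'tool_pos': array([ 0.5776, -0.0055,  0.2669]), 'tool_rot': array([179.8772,   0.0116,  72.9567]), 'force': array([ 4.9718, -1.5591, -1.9563]), 'wrist_torque': array([-0.5246, -0.8031,  0.0796]), 'grip_width': 0.00992041732082929, 'grasp_force': 11.999730945099145}
```

The grip width is 9.9 mm, which means the pads are across the bar. Turn clockwise (+z of the tool).

>>> servo_tool:
  plan:
    - {"xyz":[0,0.05,0],"twist":[0,0,4],"jaw":1}
    - {"xyz":[0,0.05,0],"twist":[0,0,8],"jaw":1}
    - {"xyz":[0,0.05,0],"twist":[0,0,12],"jaw":1}
    - {"xyz":[0,0.05,0],"twist":[0,0,16],"jaw":1}
    - {"xyz":[0,0.05,0],"twist":[0,0,20],"jaw":1}
    - {"xyz":[0,0.05,0],"twist":[0,0,24],"jaw":1}
    - {"xyz":[0,0.05,0],"twist":[0,0,24],"jaw":1}

```text
time_s: 10.0
tool_pos: [0.5776, -0.0054, 0.2669]
tool_rot: [180.0, 0.0, 48.9]
force: [2.2, -1.5, 0.6]
grip_width: 0.0097
grasp_force: 12.0
```

```bash
python3 s.py
```

```text
{'time_s': 10.0, 'tool_pos': array([ 0.5776, -0.0054,  0.2669]), 'tool_rot': array([179.9786,   0.0049,  48.8591]), 'force': array([ 2.2089, -1.5039,  0.606 ]), 'wrist_torque': array([-0.4082, -0.3046,  0.0079]), 'grip_width': 0.009669984948652868, 'grasp_force': 12.001192642492242}
```

>>> servo_tool:
  plan:
    - {"xyz":[0,0,0],"twist":[0,0,4],"jaw":1}
    - {"xyz":[0,0,0],"twist":[0,0,8],"jaw":1}
    - {"xyz":[0,0,0],"twist":[0,0,12],"jaw":1}
    - {"xyz":[0,0,0],"twist":[0,0,16],"jaw":1}
    - {"xyz":[0,0,0],"twist":[0,0,20],"jaw":1}
    - {"xyz":[0,0,0],"twist":[0,0,24],"jaw":1}
    - {"xyz":[0,0,0],"twist":[0,0,28],"jaw":1}
    - {"xyz":[0,0,0],"twist":[0,0,28],"jaw":1}

```text
time_s: 10.67
tool_pos: [0.5774, -0.0051, 0.2669]
tool_rot: [-180.0, 0.0, 21.0]
force: [1.3, -1.0, 0.6]
grip_width: 0.0099
grasp_force: 12.0
```

```bash
python3 s.py
```

```text
{'time_s': 10.6667, 'tool_pos': array([ 0.5774, -0.0051,  0.2669]), 'tool_rot': array([-179.9792,    0.0214,   20.9804]), 'force': array([ 1.2671, -0.9581,  0.6292]), 'wrist_torque': array([-0.2378, -0.0208, -0.0381]), 'grip_width': 0.009852109847455787, 'grasp_force': 12.001327142352238}
```

Now fine steps towards the stop.

>>> servo_tool:
  plan:
    - {"xyz":[0,0,0],"twist":[0,0,2],"jaw":1}
    - {"xyz":[0,0,0],"twist":[0,0,4],"jaw":1}
    - {"xyz":[0,0,0],"twist":[0,0,5],"jaw":1}
    - {"xyz":[0,0,0],"twist":[0,0,5],"jaw":1}

```text
time_s: 11.0
tool_pos: [0.5774, -0.0051, 0.2669]
tool_rot: [-180.0, 0.0, 16.1]
force: [-0.0, -1.1, 1.9]
grip_width: 0.0098
grasp_force: 12.0
```

```bash
python3 s.py
```

```text
{'time_s': 11.0, 'tool_pos': array([ 0.5774, -0.0051,  0.2669]), 'tool_rot': array([-179.9714,    0.0218,   16.0897]), 'force': array([-0.0067, -1.0792,  1.9132]), 'wrist_torque': array([-0.2331,  0.1862, -0.0252]), 'grip_width': 0.00975697837881864, 'grasp_force': 12.000664207153022}
```

>>> servo_tool:
  plan:
    - {"xyz":[0,0,0],"twist":[0,0,1],"jaw":1}
    - {"xyz":[0,0,0],"twist":[0,0,2],"jaw":1}
    - {"xyz":[0,0,0],"twist":[0,0,3],"jaw":1}
    - {"xyz":[0,0,0],"twist":[0,0,3],"jaw":1}

```text
time_s: 11.33
tool_pos: [0.5774, -0.005, 0.2668]
tool_rot: [-180.0, 0.0, 13.0]
force: [-0.9, -0.7, 3.7]
grip_width: 0.0098
grasp_force: 12.0
```

```bash
python3 s.py
```

```text
{'time_s': 11.3333, 'tool_pos': array([ 0.5774, -0.005 ,  0.2668]), 'tool_rot': array([-179.9779,    0.025 ,   12.9691]), 'force': array([-0.9086, -0.7267,  3.6794]), 'wrist_torque': array([-0.0889,  0.4645,  0.1861]), 'grip_width': 0.009831229703673717, 'grasp_force': 12.000747676938772}
```

>>> servo_tool:
  plan:
    - {"xyz":[0,0,0],"twist":[0,0,1],"jaw":1}
    - {"xyz":[0,0,0],"twist":[0,0,2],"jaw":1}
    - {"xyz":[0,0,0],"twist":[0,0,2],"jaw":1}

```text
time_s: 11.58
tool_pos: [0.5775, -0.005, 0.2668]
tool_rot: [-180.0, 0.0, 10.9]
force: [-2.1, -0.1, 4.3]
grip_width: 0.0106
grasp_force: 12.0
```

```bash
python3 s.py
```

```text
{'time_s': 11.5833, 'tool_pos': array([ 0.5775, -0.005 ,  0.2668]), 'tool_rot': array([-179.9805,    0.0114,   10.9359]), 'force': array([-2.1192, -0.0979,  4.2567]), 'wrist_torque': array([-0.0007,  0.4813,  0.2395]), 'grip_width': 0.010565339193486751, 'grasp_force': 12.00062305200845}
```

The torque climbs and the bar starts to cock in the pads (9.8 → 10.6 mm), so the screw bottomed at about yaw 13.4°. Back off to yaw 58.4°.

>>> servo_tool:
  plan:
    - {"xyz":[0,0,0],"twist":[0,0,-5],"jaw":1}
    - {"xyz":[0,0,0],"twist":[0,0,-10],"jaw":1}
    - {"xyz":[0,0,0],"twist":[0,0,-15],"jaw":1}
    - {"xyz":[0,0,0],"twist":[0,0,-20],"jaw":1}
    - {"xyz":[0,0,0],"twist":[0,0,-26],"jaw":1}
    - {"xyz":[0,0,0],"twist":[0,0,-32],"jaw":1}
    - {"xyz":[0,0,0],"twist":[0,0,-38],"jaw":1}
    - {"xyz":[0,0,0],"twist":[0,0,-43],"jaw":1}
    - {"xyz":[0,0,0],"twist":[0,0,-47.5],"jaw":1}
    - {"xyz":[0,0,0],"twist":[0,0,-47.5],"jaw":1}

```text
time_s: 12.42
tool_pos: [0.5777, -0.0054, 0.2668]
tool_rot: [180.0, -0.0, 58.5]
force: [0.2, -0.2, 2.3]
grip_width: 0.0098
grasp_force: 12.0
```

```bash
python3 s.py
```

```text
{'time_s': 12.4167, 'tool_pos': array([ 0.5777, -0.0054,  0.2668]), 'tool_rot': array([179.9611,  -0.032 ,  58.5468]), 'force': array([ 0.1755, -0.2364,  2.2576]), 'wrist_torque': array([-0.2036,  0.1027,  0.0331]), 'grip_width': 0.009830071719620236, 'grasp_force': 11.998665210558102}
```

Grip is square on the bar at yaw 58.5°. Release, open fully, then rise clear.

>>> servo_tool:
  plan:
    - {"xyz":[0,0,0],"twist":[0,0,0],"jaw":0.5}
    - {"xyz":[0,0,0],"twist":[0,0,0],"jaw":0.5}
    - {"xyz":[0,0,0],"twist":[0,0,0],"jaw":0.4}
    - {"xyz":[0,0,0],"twist":[0,0,0],"jaw":0.4}
    - {"xyz":[0,0,0],"twist":[0,0,0],"jaw":0.4}
    - {"xyz":[0,0,0],"twist":[0,0,0],"jaw":0.4}
    - {"xyz":[0,0,-3],"twist":[0,0,0],"jaw":0.4}
    - {"xyz":[0,0,-6],"twist":[0,0,0],"jaw":0.4}
    - {"xyz":[0,0,-9],"twist":[0,0,0],"jaw":0.4}
    - {"xyz":[0,0,-11],"twist":[0,0,0],"jaw":0.4}

```text
time_s: 13.25
tool_pos: [0.5779, -0.0055, 0.3797]
tool_rot: [179.9, -0.1, 58.4]
force: [0.0, -0.0, 0.7]
grip_width: 0.0519
grasp_force: 0.0
```

>>> servo_tool:
  plan:
    - {"xyz":[4,0,0],"twist":[0,0,0],"jaw":0.4}
    - {"xyz":[8,0,0],"twist":[0,0,0],"jaw":0.4}
    - {"xyz":[12,3,0],"twist":[0,0,0],"jaw":0.4}
    - {"xyz":[16,3,0],"twist":[0,0,0],"jaw":0.4}
    - {"xyz":[18,3,0],"twist":[0,0,0],"jaw":0.4}
    - {"xyz":[18,3,0],"twist":[0,0,0],"jaw":0.4}

```text
time_s: 13.75
tool_pos: [0.6988, 0.1404, 0.3747]
tool_rot: [-179.9, -0.1, 59.0]
force: [-1.3, 1.6, -1.1]
grip_width: 0.0527
grasp_force: 0.0
```

```bash
python3 s.py; python3 - <<'E'
from h import *
f=lambda x,w:cv2.resize(np.clip(x*1.3,0,255).astype(np.uint8),None,fx=w,fy=w,interpolation=cv2.INTER_CUBIC)
S=np.mean([env.read_camera("scene")["img"] for _ in range(4)],0);T=np.mean([env.read_camera("top")["img"] for _ in range(4)],0)
cv2.imwrite("pics/c6.png",np.hstack([f(T[150:230,300:380],5),f(S[170:250,300:380],5)])[:,:,::-1])
E
```

```text
{'time_s': 13.75, 'tool_pos': array([0.6988, 0.1404, 0.3747]), 'tool_rot': array([-179.893 ,   -0.1129,   58.9552]), 'force': array([-1.305 ,  1.626 , -1.0645]), 'wrist_torque': array([-0.0052,  0.1959,  0.0319]), 'grip_width': 0.05268515274511098, 'grasp_force': 0.0}
```

View pics/c6.png

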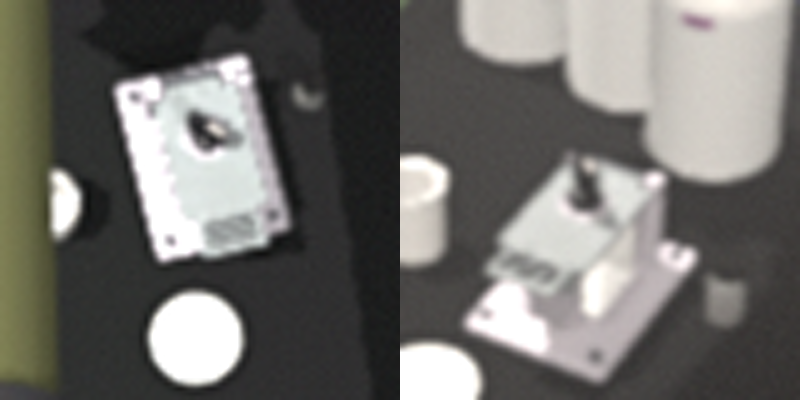

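The cover is still level and shut, with the tab at (230,232) in the top crop. The bar at (210,130) now lies about 45° off the clamp's x axis. The dish, beaker, vial and bottles are where they were, and the gripper touches nothing. Hand in.

```bash
python3 -c "
from cell import env
print(env.sign_off())"
```

```text
the job is handed in; nothing more can be done
None
```

The job is handed in: the cover is snapped shut, and the screw was turned to its stop and backed off about 45° (an eighth of a turn). The dish, beaker, vial and white bottles stayed in place; the book, amber bottle and spare cell were out of the last pictures, but the arm's recorded path stayed well clear of them.

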